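Show the glazed frame to the inspection camera

ROBOT

A 6-joint arm with a two-finger parallel gripper is mounted at the origin on the work surface. World frame = base frame: x ahead of the robot, y to its left, z up, the work surface at z = 0. Lengths are in m, angles in rad, forces in N, time in s.
With the tool pointing down it reaches from about 0.35 to 0.8 m from the base axis. Payload 7.3 kg.
Tool frame: the origin (TCP) lies midway between the tips of the shut fingers; the grasp point (between the pads) lies bot.tcp_to_grasp behind it (bot.tcp_to_grasp is the distance from the TCP to the grasp point, in m); z points along the fingers, y is the line along which they close (so a half turn about z gives the same grasp; the last joint's range is limited). The gripper opens to 85 mm and grips with 20 to 120 N. Pads are 22 mm wide; open, the fingers measure 114 mm over their backs; the gripper's body (76 mm by 85 mm) begins 54 mm behind the grasp point. The pads swing forward as they close: fully open they stand 13 mm farther back than shut.
Start: joints at [1.026, 0.342, 1.524, -0, 1.275, -0.146], TCP at [0.204, 0.484, 0.231] pointing down, gripper open.
Joint ranges: [-2.53, 2.53], [-0.77, 2.02], [0.04, 2.7], [-1, 4.14], [0.28, 2.66], [-3.11, 3.11]. Speed limits (rad/s): [2.57, 2.57, 3.14, 3.14, 3.14, 3.14].

INTERFACE

Orientations are given as a unit quaternion [x, y, z, w].
In Python, from station import bot gives the robot as it stands.
- The arm moves only by the tool run_rows, called after "Emit:" as name(argument=value, ...) on one line, values as JSON. Schema: {"type":"object","properties":{"moves":{"type":"array","items":{"type":"array","items":{"type":"array","items":{"type":"number"},"minItems":6,"maxItems":6},"minItems":1,"maxItems":12},"minItems":1,"maxItems":1},"finger_gap":{"type":"number"},"clamp_n":{"type":"number"},"only":{"type":"string"},"quiet":{"type":"boolean"},"lines":{"type":"string"}},"required":["moves"],"additionalProperties":false}. moves is a list that holds a single list of rows (three levels of brackets), with 1 to 12 rows, each of 6 numbers: dx, dy, dz in fractions of the full range, 1 being 0.6 m, then a rotation vector rx, ry, rz in normalised numbers (1 is 2 pi rad); each row is the pose to reach, as a shift and turn from the pose commanded when the call began, along the tool's axes at that moment; what a row does not reach only later rows make up. A row lasts 1/12 s, in which the tool goes at most 0.0417 m and 0.125 rad, less where a joint would pass 70% of its speed; a pose out of reach is approached as far as the arm can. finger_gap is the opening from 0.0 (shut) to 1.0 (fully open), set as the call begins (left out keeps the last). The fingers move at their own pace and stop on an object; clamp_n is the grip in N (left out, the last holds). Time passes only in rows, so rows that do not move let the fingers close. The tool returns the time, the measured TCP pose, the force, the opening and the grip force at its end. only (a regular expression) keeps the lines of the reply that match it, lines (a string "A,B") keeps lines A to B, and quiet returns only ok. Input that does not fit is refused with a message, and nothing moves.
- bot.state(): the state, without advancing time (a new reading comes with each control period).
- bot.get_image(name): name is "scene" or "top" or "wrist"; returns (picture, depth): 384x512x3 uint8, red, green, blue; 384x512 float32, m along the optical axis (not along the pixel's ray), 0 where there is no reading.
- bot.get_calibration(name): a dict with "fx", "fy", "cx", "cy" (pixels), "dist" ([k1, k2, p1, p2, k3] as OpenCV has them; the pictures are not rectified), "position" and "orientation" of the camera in the world; the wrist camera has in their place "hand_eye" (4x4, takes a point from camera to tool coordinates, whose origin is the TCP and whose axes are the flange's). Camera axes: x right, y down, z forward; pixel columns grow to the right and rows downward; lengths in m; the calibration is good to about 2 mm. A picture is of the moment at which its call begins: read the wrist's pose just before it. get_calibration takes no time and is no camera call.
- bot.job_done(): hands the job in; it is judged then, once.
The state is a dict: "clock": time; "joints": joint angles; "joint_vel": joint speeds; "tau": joint torques, N m; "tcp_pos": TCP position; "ee_rot": TCP orientation; "wrist_force": force on the tool from outside, world axes, zero at the start; "wrist_torque": the same for the moment, N m; "width": opening from 0.0 (shut) to 1.0 (fully open); "gripper_force": force on a finger pad.
Only numpy, scipy, OpenCV 4.12 (cv2) and the standard library are available. Lean on these libraries where they do the work, as an engineer would, in place of code of your own. Each camera call takes 0.05 s, during which the arm holds its last target. There are 200 camera calls.

TASK

Take the small glazed frame (the black frame with glass in it) out of the steel rack: draw it straight forward along its slot until it is clear of the hood over its rear end, and only then lift it out. Hold it up to the inspection camera, upright, glass square to the lens, its middle at lens height and directly above the little focus post, and finish while still holding it there, steady in the gripper. Leave everything else where it is and do not bump the camera.

Things in the scene. Friction and masses are not known exactly. Their poses are not given: they have to be found in the camera images.
- glazed: To be shown: black resin frame with a glass pane, 160 mm long (own x), 10 thick (own y), 110 high (own z), about 0.26 kg. Bars 16 mm wide and 10 thick all round, glass 4 mm. Origin: middle of its underside. It stands on the rack floor in one of three slots, x along the slot, +x end under the hood. Either face may face the lens. Grip the middle of the top bar across its thickness, from above.
- glazed_center (a point): Middle of the glazed frame, 55 mm above its underside (the middle of the glass). Axes as the frame's.
- glazed_top (a point): Middle of the frame's top edge, 110 mm above its underside.
- rack: Fixed steel rack, 200 (own x) by 220 mm (own y), origin: middle of its underside; own -x is the open front, where parts come out. Floor 12 mm above the bench. Three slots along x, 13 mm wide, at own y = -70, 0, +70 mm, with low guides 14 mm above the floor from x = -90 to +43 mm. The frame's origin starts at rack x 0 to +7 mm and z +12 mm. At x = -50 mm it still stands safely.
- hood (a point): Front edge of the middle slot's hood, at rack x = +43 mm, 129 mm above the bench. Behind it (x +43 to +92 mm) every slot is an edge-guard: side plates 19 mm over all, a back plate, and a hood 4 mm above the frame's top. The frame's rear end (80 mm behind its origin) starts about 40 mm under it; it can be lifted once its origin is at rack x below -37 mm. Axes as the rack's.
- inspcam: Fixed inspection camera on a bench stand; origin on the bench under the focus post. The lens looks level along its own -x. Base plate 110 by 120 mm, centred at own x = +220 mm; head 70 by 62 by 60 mm, centred 170 mm above the bench, with a thin boss to 220 mm. A flat bar in front carries the focus post: an upright aluminium pin 10 mm thick, 60 mm high, 150 mm in front of the lens.
- lens (a point): Centre of the front of the lens, 170 mm above the bench, at own x = +150 mm. Axes as the camera's.
- focus (a point): Where the middle of the frame must be shown: on the lens axis, 150 mm in front of the lens, 170 mm above the bench, straight above the focus post and the camera's origin. Axes as the camera's (its x is the lens axis, z up).
- corner: L-shaped black resin frame corner standing in another slot of the rack, 160 by 10 by 110 mm, no glass. Leave it.
- board: Plain plywood backing board standing in another slot, 160 by 10 by 110 mm. Leave it.
- tsquare: Aluminium T-square lying on the left of the bench, blade 360 by 36 by 5 mm, head 150 mm across, 12 mm high. Leave it.
- pliers: Pliers lying on the bench near the robot, about 170 mm long and 14 mm high. Leave them.
- glue: Glue bottle standing on the right, 52 mm across, 130 mm high. Leave it.
- tape: Tape measure standing on the bench, 72 by 40 by 66 mm. Leave it.
- maskroll: Paper masking roll lying at the back of the bench, 100 mm across, 25 mm high. Leave it.
Not all that is in view belongs to the job. What is shaped like the glazed but orange is not meant.

How it is judged:
On the way:
1. the glazed frame is drawn forward out from under the hood while still standing in its slot (x of glazed in the frame of rack below -0.035 m and z of glazed in the frame of rack below 0.026 m and angle between glazed's own z axis and vertical below 0.15 rad), for 0.05 s.
At the end, for the whole second after the job is handed in: The gripper holds the glazed frame still in the air: its middle within 20 mm of the focus point along, across and above the lens axis, upright within 8 degrees, glass square to the lens axis within 8 degrees, touching neither rack nor camera; everything else within 25 mm of where it was (x of glazed_center in the frame of focus between -0.02 and 0.02 m and y of glazed_center in the frame of focus between -0.02 and 0.02 m and z of glazed_center in the frame of focus between -0.02 and 0.02 m and angle between glazed's own z axis and vertical below 0.14 rad and angle between the y axis of glazed and the x axis of inspcam, either way round below 0.14 rad and contact force between the fingers and glazed above 2 N and contact force between glazed and rack below 0.3 N and contact force between glazed and inspcam below 0.3 N and linear speed of glazed below 0.02 m/s and angular speed of glazed below 0.1 rad/s and distance of each of corner, board, tsquare, pliers, glue, tape, maskroll from where it was at the start of the episode below 0.025 m); the arm keeps its last pose, push and grip.
It fails at once if the camera is bumped by the frame or the robot (over 3 N) (contact force between inspcam and glazed above 3 N or contact force between inspcam and the fingers above 3 N or contact force between inspcam and the arm above 3 N).
It fails at once if the frame corner or the board in the rack is moved more than 25 mm (distance of any of corner, board from where it was at the start of the episode above 0.025 m).
It fails at once if another thing on the bench is moved more than 25 mm (distance of any of tsquare, pliers, glue, tape, maskroll from where it was at the start of the episode above 0.025 m).
It also fails if it takes over 40 s, if anything falls off the work surface, if the arm or the gripper's body presses on something with over 40 N, if the wrist force passes 120 N, or if a joint passes its speed limit or range.

## Working session

There is one attempt and no reset: what is moved stays moved. The work goes in short steps, Python scripts to look and compute and a tool call to move; the robot and the scene stay as the last step left them, time stands still between calls to the robot, and variables do not carry over. Pictures are saved under pics/ and viewed, at most 10 in all, crops included, and the job is handed in when it is done.

```bash
mkdir -p pics; ls; cat > h.py <<'E'
import numpy as np, cv2
from scipy.spatial.transform import Rotation as R
from station import bot
def cam(name):
    c=bot.get_calibration(name); K=np.array([[c['fx'],0,c['cx']],[0,c['fy'],c['cy']],[0,0,1]]); d=np.array(c['dist'],float)
    if name=='wrist':
        s=bot.state(); T=np.eye(4); T[:3,:3]=R.from_quat(s['ee_rot']).as_matrix(); T[:3,3]=s['tcp_pos']; T=T@np.array(c['hand_eye'])
    else:
        T=np.eye(4); T[:3,:3]=R.from_quat(c['orientation']).as_matrix(); T[:3,3]=c['position']
    return K,d,T
def onplane(C,px,z):
    K,d,T=C; u=cv2.undistortPoints(np.array(px,float).reshape(-1,1,2),K,d).reshape(-1,2)
    r=np.c_[u,np.ones(len(u))]@T[:3,:3].T; t=(z-T[2,3])/r[:,2:]
    return T[:3,3]+t*r
def cloud(C,D):
    K,d,T=C; v,u=np.mgrid[:D.shape[0],:D.shape[1]]
    n=cv2.undistortPoints(np.c_[u.ravel(),v.ravel()].astype(float).reshape(-1,1,2),K,d).reshape(-1,2)
    P=np.c_[n,np.ones(len(n))]*D.reshape(-1,1)
    P=P@T[:3,:3].T+T[:3,3]; P[D.ravel()==0]=np.nan
    return P.reshape(*D.shape,3)
E
python3 - <<'E'
from h import *
print(bot.tcp_to_grasp,bot.state())
for n in('scene','top'):
    C=cam(n); I,D=bot.get_image(n); np.savez(n+'.npz',I=I,D=D); print(n,C[2].round(3).tolist(),C[0][0,0])
    cv2.imwrite(f'pics/{n}.png',cv2.resize(I[...,::-1],(800,600)))
E
```

```text
pics
0.0187 {'clock': 0.0, 'joints': array([ 1.02602970e+00,  3.42746631e-01,  1.52503627e+00,  4.41746454e-06,
        1.27538286e+00, -1.46001237e-01]), 'joint_vel': array([ 3.90520022e-04, -4.11167639e-04,  8.54456538e-04,  1.24639906e-04,
        5.75741766e-05,  1.38249742e-03]), 'tau': array([-1.37296905e-03, -4.33683157e+01, -2.46011513e+01, -1.73829567e-04,
        8.18978384e-03,  4.03442783e-06]), 'tcp_pos': array([0.20361459, 0.48346854, 0.23060683]), 'ee_rot': array([ 1.98064863e-01,  9.80188600e-01, -7.39390272e-04, -2.68282275e-04]), 'wrist_force': array([-0.6728806 , -0.00421253, -0.60706431]), 'wrist_torque': array([ 0.0222939 , -0.07328276, -0.0122251 ]), 'gripper_force': 0.0, 'width': 1.0008836473461578}
scene [[-0.63, 0.657, -0.414, 1.183], [0.777, 0.533, -0.336, 0.478], [-0.001, -0.533, -0.846, 1.358], [0.0, 0.0, 0.0, 1.0]] 443.3154429762611
top [[0.02, -0.987, 0.157, 0.422], [-0.999, -0.025, -0.03, -0.011], [0.034, -0.156, -0.987, 1.147], [0.0, 0.0, 0.0, 1.0]] 350.74238934699633
```

View pics/scene.png

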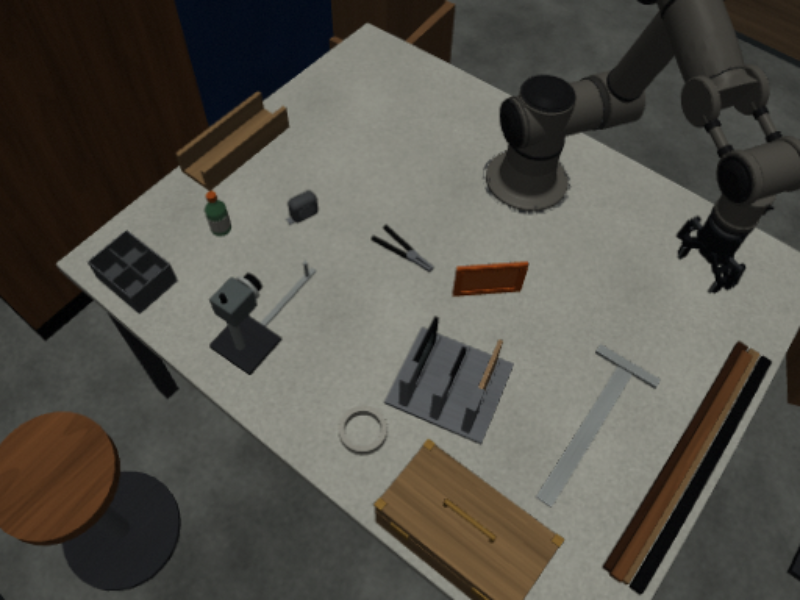

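View pics/top.png

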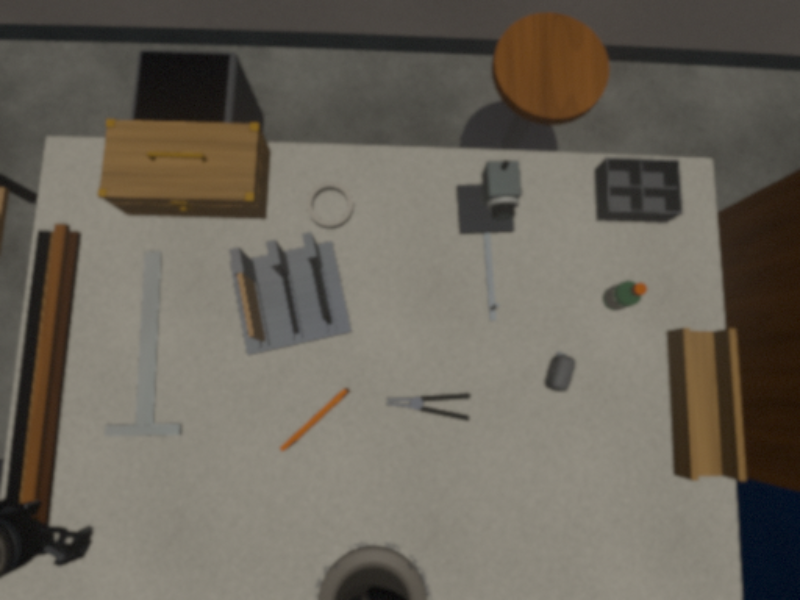

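The rack is at about (450,380) in scene and (290,295) in top, both in the 800×600 views. It holds two black parts, in the left and middle slots as scene shows them, and a board. The camera head is at (235,300) in scene with its post at (307,268). An orange decoy stands free. I'll zoom in on the rack.

```bash
python3 - <<'E'
from h import *
S=np.load('scene.npz')['I'][195:290,235:340,::-1]; T=np.load('top.npz')['I'][140:235,140:230,::-1]
f=lambda a:cv2.convertScaleAbs(cv2.resize(a,(400,400),interpolation=cv2.INTER_CUBIC),alpha=2.2)
cv2.imwrite('pics/crop.png',np.hstack([f(S),f(T)]))
E
```

```text
(no output)
```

View pics/crop.png

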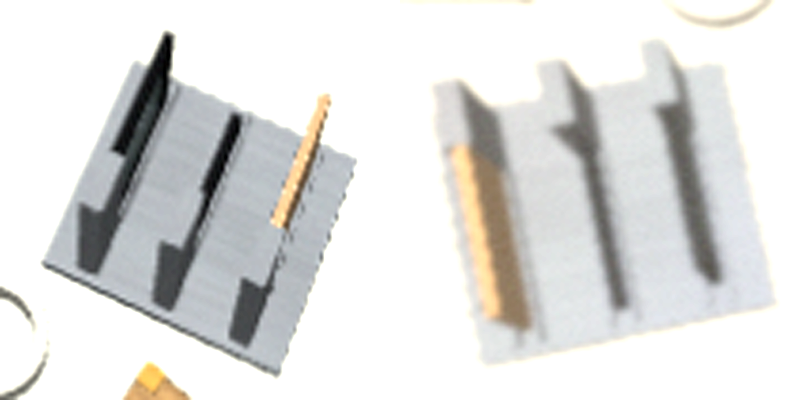

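The left slot in the scene crop (the right slot in top) holds a full-height frame with a top bar and glass, so that is the glazed frame. The middle part is the L-shaped corner. Next: rack, camera and frame poses.

```bash
python3 - <<'E'
from h import *
for n in('scene','top'):
    z=np.load(n+'.npz'); C=cam(n); P=cloud(C,z['D']); X,Y,Z=P[...,0],P[...,1],P[...,2]
    V=z['I'].astype(int)
    sat=V.max(2)-V.min(2)
    print(n,'bench z',np.nanmedian(Z[(abs(X-.5)<.2)&(abs(Y)<.4)]))
    box=(X>.43)&(X<.75)&(Y>.02)&(Y<.38)
    g=box&(Z>.007)&(Z<.017)&(V.max(2)<125)
    m=cv2.morphologyEx(g.astype(np.uint8),cv2.MORPH_OPEN,np.ones((2,2)))>0
    r=cv2.minAreaRect(P[m][:,:2].astype(np.float32)*1000); print('rack',m.sum(),r,cv2.boxPoints(r).round().tolist())
    # black frame tops
    b=box&(Z>.06)&(V.max(2)<45)
    k,l,s,c=cv2.connectedComponentsWithStats(b.astype(np.uint8))
    for i in range(1,k):
        if s[i,4]>8: q=P[l==i]; print('dark',s[i,4],c[i].round(),q.min(0).round(3),q.max(0).round(3))
    t=box&(Z>.118)&(Z<.14); q=P[t]; print('tops',len(q))
    k,l,s,c=cv2.connectedComponentsWithStats(t.astype(np.uint8))
    for i in range(1,k):
        if s[i,4]>8: q=P[l==i]; print('top',s[i,4],c[i].round(),cv2.minAreaRect(q[:,:2].astype(np.float32)*1000),q[:,2].mean().round(3),V[l==i].mean(0).round())
    cb=(X>.4)&(X<.9)&(Y<-.05)&(Y>-.4)
    for lo,hi in((.03,.075),(.14,.21)):
        t=cb&(Z>lo)&(Z<hi)
        k,l,s,c=cv2.connectedComponentsWithStats(t.astype(np.uint8))
        for i in range(1,k):
            if s[i,4]>8: q=P[l==i]; print('cam',lo,s[i,4],c[i].round(),q.min(0).round(3),q.max(0).round(3),cv2.minAreaRect(q[:,:2].astype(np.float32)*1000))
    t=cb&(Z>.002)&(Z<.03)
    k,l,s,c=cv2.connectedComponentsWithStats(t.astype(np.uint8))
    for i in range(1,k):
        if s[i,4]>40: q=P[l==i]; print('low',s[i,4],c[i].round(),cv2.minAreaRect(q[:,:2].astype(np.float32)*1000),q[:,2].mean().round(3))
E
```

```text
scene bench z 0.001819101339316287
rack 2045 ((601.56591796875, 193.58880615234375), (199.8261260986328, 220.4368896484375), 14.44383716583252) [[477.0, 275.0], [532.0, 62.0], [726.0, 112.0], [671.0, 325.0]]
dark 141 [273. 218.] [0.546 0.102 0.061] [0.657 0.134 0.129]
dark 79 [260. 247.] [0.66  0.137 0.06 ] [0.712 0.153 0.124]
dark 65 [280. 257.] [0.646 0.205 0.061] [0.695 0.22  0.129]
dark 55 [300. 266.] [0.645 0.272 0.06 ] [0.677 0.29  0.125]
tops 533
top 206 [266. 228.] ((629.0927124023438, 125.81404876708984), (169.68081665039062, 19.651893615722656), 12.049466133117676) 0.126 [53. 54. 55.]
top 218 [308. 244.] ((592.9970703125, 258.66815185546875), (171.7987518310547, 19.53522491455078), 14.420257568359375) 0.126 [97. 88. 78.]
top 109 [282. 247.] ((668.3928833007812, 205.71676635742188), (51.345916748046875, 19.505840301513672), 14.125378608703613) 0.129 [77. 80. 82.]
cam 0.03 226 [194. 130.] [ 0.422 -0.396  0.03 ] [ 0.493 -0.34   0.074] ((455.9981384277344, -365.71148681640625), (43.71083450317383, 69.96318054199219), 71.87161254882812)
cam 0.03 18 [195. 170.] [ 0.587 -0.24   0.
[... 2565 characters left out ...]
 239.] [ 0.416 -0.391  0.03 ] [ 0.489 -0.343  0.069] ((452.4389953613281, -367.1350402832031), (39.20185470581055, 71.9317398071289), 73.67167663574219)
cam 0.14 812 [321. 120.] [ 0.735 -0.254  0.14 ] [ 0.838 -0.189  0.209] ((786.22021484375, -223.65782165527344), (102.19754791259766, 63.89215850830078), 3.79118275642395)
low 972 [308. 146.] ((713.68310546875, -231.0457305908203), (300.4443054199219, 119.7814712524414), 7.352633476257324) 0.011
low 50 [353. 234.] ((465.9425964355469, -361.6939697265625), (26.49080467224121, 86.55985260009766), 56.74946975708008) 0.015
low 67 [287. 253.] ((406.3030090332031, -136.9208526611328), (99.40068054199219, 11.335206031799316), 88.73880004882812) 0.01
```

Units first: shifts go in shares of 0.6 m and turns go in shares of 2 pi rad. So -0.46 m is -0.7667, -0.19 m is -0.3167, -0.65 rad is -0.1035.

Emit:
run_rows(moves=[[[-0.05, -0.0167, -0.0167, 0, 0, -0.0127], [-0.1167, -0.0383, -0.05, 0, 0, -0.0286], [-0.1833, -0.06, -0.05, 0, 0, -0.0446], [-0.25, -0.0817, -0.05, 0, 0, -0.0605], [-0.3167, -0.1033, -0.05, 0, 0, -0.0764], [-0.3833, -0.125, -0.05, 0, 0, -0.0923], [-0.45, -0.1467, -0.05, 0, 0, -0.1035], [-0.5167, -0.1683, -0.05, 0, 0, -0.1035], [-0.5833, -0.1917, -0.05, 0, 0, -0.1035], [-0.65, -0.2133, -0.05, 0, 0, -0.1035], [-0.7167, -0.235, -0.05, 0, 0, -0.1035], [-0.7667, -0.2517, -0.05, 0, 0, -0.1035]]], finger_gap=0.5)

```text
clock: 1.1
tcp_pos: [0.5703, 0.1642, 0.2609]
ee_rot: [-0.125, 0.992, 0.0, -0.0]
wrist_force: [0.7, 0.7, 0.8]
width: 0.497
gripper_force: 0.0
```

```bash
python3 - <<'E'
from h import *
s=bot.state(); M=R.from_quat(s['ee_rot']).as_matrix(); print(M.round(3))
print('to go',(M.T@(np.array([.621,.124,.26])-s['tcp_pos'])).round(4),np.array(bot.get_calibration('wrist')['hand_eye']).round(3).tolist())
E
```

```text
[[-0.969 -0.248 -0.001]
 [-0.248  0.969 -0.   ]
 [ 0.001  0.    -1.   ]]
to go [-0.0391 -0.0515  0.0008] [[-0.001, -0.958, -0.288, 0.074], [1.0, -0.001, -0.001, -0.0], [0.0, -0.288, 0.958, -0.144], [0.0, 0.0, 0.0, 1.0]]
```

Converted, -0.0515 m is -0.0858, -0.048 m is -0.08.

Emit:
run_rows(moves=[[[-0.03, -0.04, 0, 0, 0, 0], [-0.06, -0.08, 0, 0, 0, 0], [-0.065, -0.0858, 0, 0, 0, 0], [-0.065, -0.0858, 0, 0, 0, 0]]])

```text
clock: 1.43
tcp_pos: [0.6205, 0.1243, 0.2599]
ee_rot: [-0.124, 0.992, 0.0, -0.001]
wrist_force: [-0.9, 0.1, -0.8]
width: 0.502
gripper_force: 0.0
```

```bash
python3 - <<'E'
from h import *
C=cam('wrist'); I,D=bot.get_image('wrist'); np.savez('w1.npz',I=I,D=D,K=C[0],d=C[1],T=C[2])
cv2.imwrite('pics/w1.png',cv2.convertScaleAbs(I[...,::-1],alpha=1.7))
P=cloud(C,D);Z=P[...,2]
V=I.max(2)
t=(Z>.116)&(Z<.128)
k,l,s,c=cv2.connectedComponentsWithStats(t.astype(np.uint8))
for i in range(1,k):
    if s[i,4]>100: q=P[l==i]; r=cv2.minAreaRect(q[:,:2].astype(np.float32)*1000); print(s[i],c[i].round(),r,cv2.boxPoints(r).round(1).tolist(),q[:,2].mean().round(4),V[l==i].mean())
E
```

```text
[ 356  102   35  154 1578] [375. 168.] ((590.4423217773438, 256.7288818359375), (170.93972778320312, 20.332914352416992), 14.859637260437012) [[505.20001220703125, 244.60000610351562], [510.3999938964844, 225.0], [675.7000122070312, 268.79998779296875], [670.4000244140625, 288.5]] 0.1221 158.42648922686945
[ 242  106   10  112 1021] [247. 161.] ((604.1614990234375, 116.71066284179688), (119.66949462890625, 9.202667236328125), 14.275601387023926) [[545.0, 106.4000015258789], [547.2999877929688, 97.5], [663.2999877929688, 127.0], [661.0, 135.89999389648438]] 0.123 44.12634671890304
[ 340  320   59   64 1148] [363. 353.] ((821.8145141601562, 334.69354248046875), (147.3887939453125, 29.09722137451172), 51.984825134277344) [[765.0, 285.6000061035156], [787.9000244140625, 267.70001220703125], [878.7000122070312, 383.79998779296875], [855.7000122070312, 401.70001220703125]] 0.1254 175.99912891986062
[477 342  35  23 330] [499. 352.] ((771.2051391601562, 522.4301147460938), (58.78138732910156, 20.729442596435547), 68.50247955322266) [[750.7999877929688, 498.8999938964844], [770.0999755859375, 491.29998779296875], [791.5999755859375, 546.0], [772.2999877929688, 553.5999755859375]] 0.1236 142.1969696969697
```

View pics/w1.png

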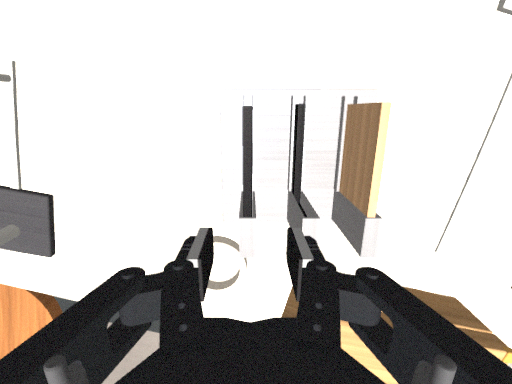

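The view from above shows the frame's top bar at columns 243–253, rows 106–217, running under the hood. It lies 3 mm to −y of the tool and square to the gripper. Going down to grip.

Converted, 0.165 m is 0.275, -0.0025 m is -0.0042.

Emit:
run_rows(moves=[[[-0.0042, -0.0055, 0.05, 0, 0, 0], [-0.0042, -0.0055, 0.1083, 0, 0, 0], [-0.0042, -0.0055, 0.1667, 0, 0, 0], [-0.0042, -0.0055, 0.225, 0, 0, 0], [-0.0042, -0.0055, 0.2583, 0, 0, 0], [-0.0042, -0.0055, 0.275, 0, 0, 0], [-0.0042, -0.0055, 0.275, 0, 0, 0]]])

```text
clock: 2.07
tcp_pos: [0.6208, 0.1245, 0.0943]
ee_rot: [-0.126, 0.992, 0.0, -0.002]
wrist_force: [0.9, -0.6, 0.7]
width: 0.498
gripper_force: 0.0
```

Emit:
run_rows(moves=[[[0, 0, 0, 0, 0, 0], [0, 0, 0, 0, 0, 0], [0, 0, 0, 0, 0, 0], [0, 0, 0, 0, 0, 0], [0, 0, 0, 0, 0, 0], [0, 0, 0, 0, 0, 0]]], finger_gap=0, clamp_n=60)

```text
clock: 2.57
tcp_pos: [0.6242, 0.1235, 0.0987]
ee_rot: [-0.125, 0.992, 0.0, 0.002]
wrist_force: [-0.2, -0.2, 5.7]
width: 0.109
gripper_force: 59.9
```

Converted, 0.047 m is 0.0783, 0.045 m is 0.075.

Emit:
run_rows(moves=[[[0.01, 0, 0, 0, 0, 0], [0.0233, 0, 0, 0, 0, 0], [0.0367, 0, 0, 0, 0, 0], [0.05, 0, 0, 0, 0, 0], [0.0633, 0, 0, 0, 0, 0], [0.075, 0, 0, 0, 0, 0], [0.0783, 0, 0, 0, 0, 0], [0.0783, 0, 0, 0, 0, 0], [0.0783, 0, 0, 0, 0, 0]]])

```text
clock: 3.32
tcp_pos: [0.5793, 0.1117, 0.0987]
ee_rot: [-0.125, 0.992, -0.0, 0.003]
wrist_force: [1.4, 0.0, 7.9]
width: 0.101
gripper_force: 60.0
```

```bash
python3 - <<'E'
from h import *
C=cam('wrist'); I,D=bot.get_image('wrist')
cv2.imwrite('pics/w2.png',cv2.convertScaleAbs(I[...,::-1],alpha=1.7))
C2=cam('scene'); I,D=bot.get_image('scene'); P=cloud(C2,D)
cv2.imwrite('pics/s2.png',cv2.convertScaleAbs(cv2.resize(I[185:295,225:350,::-1],(600,528)),alpha=2))
for i in range(3): bot.get_image('top'); print(bot.state()['tcp_pos'].round(4),bot.state()['wrist_force'])
E
```

```text
[0.5793 0.1117 0.0987] [ 0.64230863 -0.09983376  7.78679033]
[0.5793 0.1117 0.0987] [1.95149507 0.36983943 7.86044654]
[0.5793 0.1117 0.0987] [1.39443425 0.81724244 7.94909174]
```

View pics/w2.png

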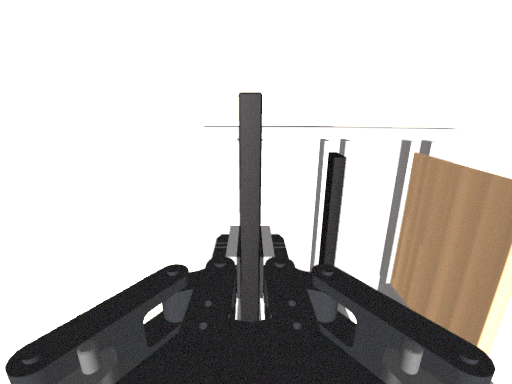

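View pics/s2.png

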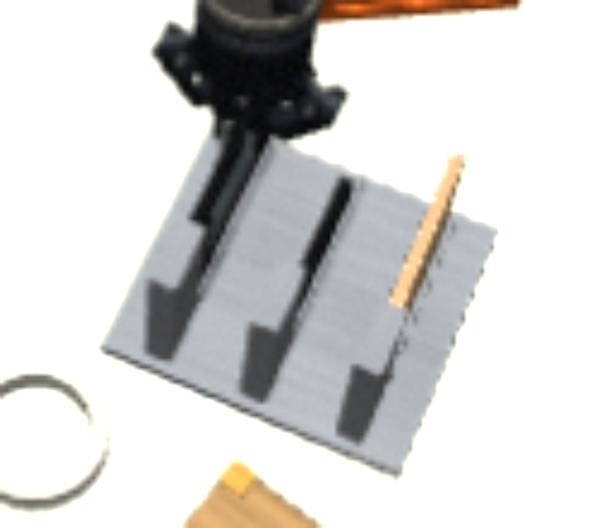

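The frame is gripped and drawn forward, with its front end at (251,94) over the rack's front edge at row 127. I'll measure its x in the rack before lifting.

```bash
python3 - <<'E'
from h import *
C=cam('wrist'); u=np.array([np.cos(np.radians(14.4)),np.sin(np.radians(14.4))])
f=onplane(C,[[251,94]],.122)[0]; e=onplane(C,[[228,127],[280,127],[420,128]],.012)
print(f,e.round(4)); print('origin rack x', f[:2]@u+.08-(e[:,:2]@u+.1))
I,D=bot.get_image('scene'); P=cloud(cam('scene'),D); Z=P[...,2]
t=(Z>.117)&(Z<.135)&(P[...,0]<.73)&(P[...,0]>.5)&(P[...,1]<.17)&(P[...,1]>.06); q=P[t]; c=I[t].max(1)
s=q[:,:2]@u
for g in range(int(s.min()*1000),int(s.max()*1000),6):
    m=(s*1000>=g)&(s*1000<g+6); print(g,m.sum(),c[m].mean().round() if m.any() else '',np.median(q[m,2]).round(4) if m.any() else '')
E
```

```text
[0.50148832 0.09225218 0.122     ] [[0.5264 0.0792 0.012 ]
 [0.5157 0.1213 0.012 ]
 [0.4863 0.2365 0.012 ]]
origin rack x [-0.04092064 -0.04095114 -0.04118543]
577 2 14.0 0.1215
583 6 10.0 0.1249
589 8 16.0 0.1232
595 16 25.0 0.1234
601 11 21.0 0.1226
607 6 21.0 0.1224
613 4 27.0 0.1237
619 6 19.0 0.1233
625 6 28.0 0.1223
631 6 28.0 0.1217
637 6 34.0 0.1209
643 6 24.0 0.1221
649 6 20.0 0.122
655 3 22.0 0.1232
661 6 31.0 0.1246
667 2 30.0 0.1261
673 8 86.0 0.1293
679 13 93.0 0.1306
685 13 93.0 0.1277
691 10 92.0 0.1289
697 10 96.0 0.1294
703 11 93.0 0.129
709 15 93.0 0.1285
715 10 86.0 0.1292
721 12 55.0 0.1232
```

Converted, -0.14 m is -0.2333, -0.127 m is -0.2117.

Emit:
run_rows(moves=[[[0.005, 0, 0, 0, 0, 0], [0.0083, 0, 0, 0, 0, 0], [0.0083, 0, 0, 0, 0, 0], [0.0083, 0, 0, 0, 0, 0], [0.0083, 0, -0.02, 0, 0, 0], [0.0083, 0, -0.0533, 0, 0, 0], [0.0083, 0, -0.095, 0, 0, 0], [0.0083, 0, -0.1367, 0, 0, 0], [0.0083, 0, -0.1783, 0, 0, 0], [0.0083, 0, -0.2117, 0, 0, 0], [0.0083, 0, -0.2333, 0, 0, 0], [0.0083, 0, -0.2333, 0, 0, 0]]])

```text
clock: 4.62
tcp_pos: [0.5736, 0.1104, 0.2397]
ee_rot: [-0.125, 0.992, -0.0, 0.003]
wrist_force: [0.6, 0.0, -1.9]
width: 0.104
gripper_force: 58.8
```

```bash
python3 - <<'E'
from h import *
for i in range(2): bot.get_image('top')
s=bot.state(); M=R.from_quat(s['ee_rot']).as_matrix(); print(s['tcp_pos'],M.round(3),s['wrist_force'])
print('to go',(M.T@(np.array([.589,-.235,s['tcp_pos'][2]])-s['tcp_pos'])).round(4))
a=np.radians(93.7); G=np.array([[np.cos(a),np.sin(a),0],[np.sin(a),-np.cos(a),0],[0,0,-1]]); print(R.from_matrix(M.T@G).as_rotvec())
E
```

```text
[0.57219826 0.1102964  0.23597431] [[-0.969 -0.248 -0.   ]
 [-0.248  0.969  0.   ]
 [ 0.     0.    -1.   ]] [-0.52669755  0.04681703 -3.0323585 ]
to go [ 0.0695 -0.3386 -0.    ]
[-1.70436723e-04 -3.65024365e-04  1.75733123e+00]
```

Converted, -0.32 m is -0.5333, -0.3 m is -0.5, 0.95 rad is 0.1512.

Emit:
run_rows(moves=[[[0.005, -0.025, 0, 0, 0, 0], [0.0133, -0.0667, 0, 0, 0, 0], [0.0233, -0.1167, 0, 0, 0, 0.008], [0.0333, -0.1667, 0, 0, 0, 0.0239], [0.0433, -0.2167, 0, 0, 0, 0.0398], [0.0533, -0.2667, 0, 0, 0, 0.0557], [0.0633, -0.3167, 0, 0, 0, 0.0716], [0.0733, -0.3667, 0, 0, 0, 0.0875], [0.0833, -0.4167, 0, 0, 0, 0.1035], [0.0933, -0.4583, 0, 0, 0, 0.1194], [0.1033, -0.5, 0, 0, 0, 0.1353], [0.11, -0.5333, 0, 0, 0, 0.1512]]])

```text
clock: 5.72
tcp_pos: [0.587, -0.2178, 0.2339]
ee_rot: [0.345, 0.939, 0.0, -0.002]
wrist_force: [-0.3, -0.9, -2.9]
width: 0.104
gripper_force: 58.7
```

```bash
python3 - <<'E'
from h import *
for i in range(2): bot.get_image('top')
s=bot.state(); M=R.from_quat(s['ee_rot']).as_matrix(); print(s['tcp_pos'],s['wrist_force'])
print('to go',(M.T@(np.array([.589,-.235,s['tcp_pos'][2]])-s['tcp_pos'])).round(4))
a=np.radians(93.7); G=np.array([[np.cos(a),np.sin(a),0],[np.sin(a),-np.cos(a),0],[0,0,-1]]); print(R.from_matrix(M.T@G).as_rotvec())
E
```

```text
[ 0.58706654 -0.2191432   0.23364952] [-0.19199998 -0.34410968 -1.14839097]
to go [-0.0118 -0.0108 -0.    ]
[-0.00289683 -0.00225496  0.8009847 ]
```

Converted, 0.032 m is 0.0533, 0.031 m is 0.0517, 0.8 rad is 0.1273.

Emit:
run_rows(moves=[[[-0.0033, -0.0033, 0, 0, 0, 0.0127], [-0.0067, -0.0067, 0, 0, 0, 0.0286], [-0.0117, -0.01, 0, 0, 0, 0.0446], [-0.015, -0.0133, 0.0067, 0, 0, 0.0605], [-0.0197, -0.018, 0.0133, 0, 0, 0.0764], [-0.0197, -0.018, 0.0217, 0, 0, 0.0923], [-0.0197, -0.018, 0.03, 0, 0, 0.1082], [-0.0197, -0.018, 0.0383, 0, 0, 0.121], [-0.0197, -0.018, 0.0467, 0, 0, 0.1273], [-0.0197, -0.018, 0.0517, 0, 0, 0.1273], [-0.0197, -0.018, 0.0533, 0, 0, 0.1273], [-0.0197, -0.018, 0.0533, 0, 0, 0.1273]]])

```text
clock: 6.82
tcp_pos: [0.5899, -0.2312, 0.2033]
ee_rot: [0.68, 0.733, -0.0, -0.001]
wrist_force: [-0.5, 0.2, -2.7]
width: 0.103
gripper_force: 58.7
```

```bash
python3 - <<'E'
from h import *
C=cam('wrist'); I,D=bot.get_image('wrist')
cv2.imwrite('pics/w3.png',cv2.convertScaleAbs(I[...,::-1],alpha=1.7))
print(onplane(C,[[251,94]],.225))
I,D=bot.get_image('scene'); P=cloud(cam('scene'),D); X,Y,Z=np.moveaxis(P,2,0)
cv2.imwrite('pics/s3.png',cv2.convertScaleAbs(cv2.resize(I[110:260,100:300,::-1],(800,600)),alpha=2))
t=(abs(X-.59)<.06)&(abs(Y+.235)<.12)&(Z>.08)&(Z<.24)&(I.max(2)<60); q=P[t]; print(t.sum(),q.min(0),q.max(0)); np.savez('s3.npz',I=I,D=D)
s=bot.state(); print(s['tcp_pos'],R.from_quat(s['ee_rot']).as_matrix().round(3),s['joints'])
E
```

```text
[[ 0.58430084 -0.1517784   0.225     ]]
451 [ 0.57037044 -0.31221022  0.11415293] [ 0.61013743 -0.14917473  0.23992845]
[ 0.59031213 -0.23157924  0.20418233] [[-0.073  0.997 -0.   ]
 [ 0.997  0.073  0.   ]
 [ 0.    -0.    -1.   ]] [-4.94707971e-01  5.64750426e-01  1.23883366e+00  1.65974871e-04
  1.33822769e+00 -5.68219016e-01]
```

View pics/w3.png

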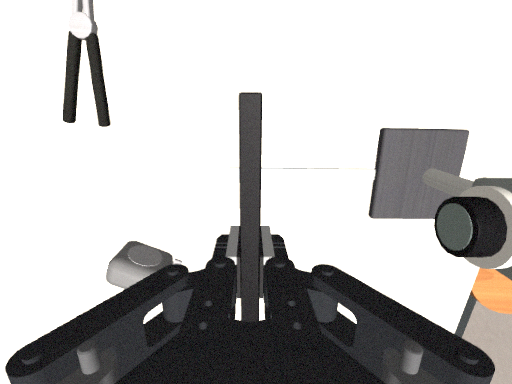

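View pics/s3.png

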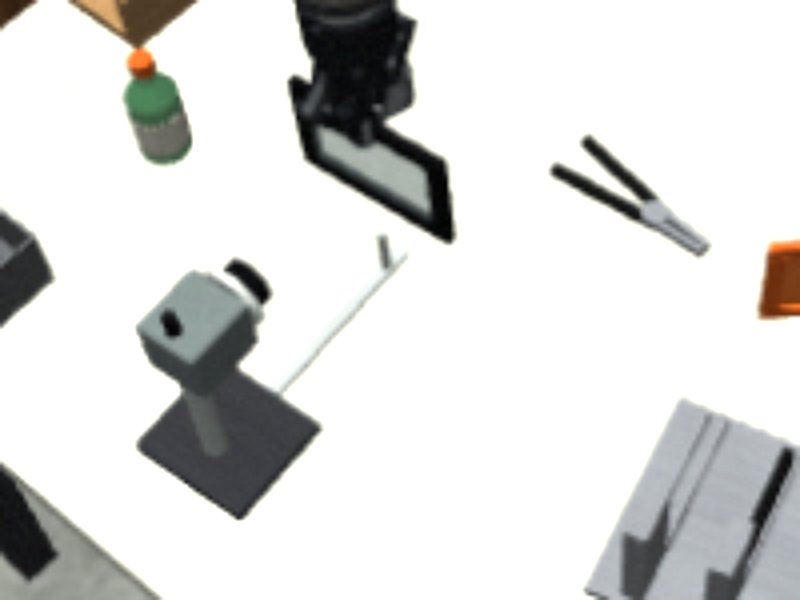

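```bash
python3 - <<'E'
from h import *
C=cam('wrist'); b=onplane(C,[[290,168],[365,168]],.006); p=onplane(C,[[381,129],[466,129],[372,218]],.008)
print(b.round(4),p.round(4)); print(np.degrees(np.arctan2(*(p[1]-p[0])[1::-1])),np.degrees(np.arctan2(*(p[0]-p[2])[1::-1])))
z=np.load('s3.npz');I=z['I'];P=cloud(cam('scene'),z['D']);X,Y,Z=np.moveaxis(P,2,0)
t=(abs(X-.59)<.03)&(abs(Y+.235)<.1)&(Z>.105)&(Z<.232)&(I.max(2)<60)&(abs(Y+.235)>.045);q=P[t]
print(np.percentile(q,[1,5,50,95,99],axis=0).round(3))
A=np.c_[q[:,1]+.235,q[:,2]-.17,np.ones(len(q))];print(np.linalg.lstsq(A,q[:,0],rcond=None)[0])
t=(abs(X-.59)<.03)&(abs(Y+.235)<.03)&(Z>.015)&(Z<.065);q=P[t];print('post',len(q),q.mean(0))
E
```

```text
[[ 0.6421 -0.2274  0.006 ]
 [ 0.7399 -0.2201  0.006 ]] [[ 0.7496 -0.1692  0.008 ]
 [ 0.859  -0.1601  0.008 ]
 [ 0.7625 -0.2881  0.008 ]]
4.7547045353414825 96.17329461294653
[[ 0.581 -0.309  0.119]
 [ 0.583 -0.306  0.125]
 [ 0.592 -0.174  0.175]
 [ 0.601 -0.151  0.228]
 [ 0.603 -0.15   0.23 ]]
[-0.06931525 -0.00319676  0.59410317]
post 22 [ 0.59188726 -0.23493384  0.041758  ]
```

The frame is held upright and square to the lens over the post: the post is at (385,250) and the lens at (247,285) in the scene crop, with the pliers, glue and corner undisturbed. It sits about 3.5 mm off laterally, so I'll make a small correction, settle, and hand in.

Converted, -0.0035 m is -0.0058, -0.002 m is -0.0033.

Emit:
run_rows(moves=[[[-0.0033, 0, 0.0017, 0, 0, 0], [-0.0058, 0, 0.0017, 0, 0, 0], [-0.0058, 0, 0.0017, 0, 0, 0], [-0.0058, 0, 0.0017, 0, 0, 0], [-0.0058, 0, 0.0017, 0, 0, 0], [-0.0058, 0, 0.0017, 0, 0, 0], [-0.0058, 0, 0.0017, 0, 0, 0], [-0.0058, 0, 0.0017, 0, 0, 0]]])

```text
clock: 7.58
tcp_pos: [0.5905, -0.2353, 0.2033]
ee_rot: [0.681, 0.732, 0.0, -0.0]
wrist_force: [-0.6, 1.0, -1.0]
width: 0.103
gripper_force: 58.7
```

```bash
python3 -c "
from station import bot
print(bot.job_done())"
```

```text
the job is handed in; nothing more can be done
None
```

I drew the glazed frame about 46 mm forward along its slot, clear of the hood, then lifted it out. I handed the job in at 7.6 s with the gripper still holding it at the focus point, upright and square to the lens within about 1° and a few mm by my measurements; no verdict came back.

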